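# Raise and lock a tofu press by its spring-loaded captive screw

## Robot

A 6-joint arm with a two-finger parallel gripper is mounted at the origin on a cart in front of the work surface, level with it; the furniture and walls round the work are solid. World frame = base frame: x ahead of the robot, y to its left, z up, the work surface at z = 0. Lengths are in mm, angles in rad, forces in N, time in s.
With the tool pointing down it reaches from about 350 to 975 mm from the base axis. Payload 7.1 kg.
Tool frame: the origin (TCP) lies on the mounting face of the last link; the fingertips stand 182 mm ahead of it and the grasp point (between the pads) lies 163 mm ahead of it; z points along the fingers, y is the line along which they close (so a half turn about z gives the same grasp; the last joint's range is limited). The gripper opens to 88 mm and grips with 3 to 60 N. Pads are 20 mm wide; open, the fingers measure 115 mm over their backs; the gripper's body (75 mm by 178 mm) begins 61 mm behind the grasp point.
Start: joints at [-1.246, 0.423, 1.63, -0, 1.089, -0.019], TCP at [210.684, -588.403, 404.675] pointing down, gripper open.
Joint ranges: [-3, 3], [-0.9, 2.11], [0.09, 2.58], [-1.31, 4.45], [0.11, 2.69], [-2.54, 2.54]. Speed limits (rad/s): [2.39, 2.39, 3.01, 3.14, 3.14, 3.14].

## Interface

Orientations are given as a unit quaternion [w, x, y, z].
In Python, from cell import sensors, viewer, job gives the robot as it stands.
- The arm moves only by the shell command python3 -m inch 'ROWS'. ROWS is JSON, a list of rows, each an object with "claw": the opening in per cent of the stroke, from 0 (shut) to 100 (fully open); "xyz": the shift along the tool's x, y, z in m, a list of three; "turn": the turn about the tool's z in rad. In form: [{"claw": claw, "xyz": [tx, ty, tz], "turn": turn}, ...]. A call has 1 to 12 rows; each row shifts and turns the commanded pose from where the row before left it, along the tool's axes as they then stand; what a row does not reach is not made up. A row lasts 1/12 s, in which the tool goes at most 41.7 mm and 7.16 degrees, less where a joint would pass 70% of its speed; a pose out of reach is approached as far as the arm can. A call with a gripper value outside its range is refused whole. The fingers move at their own pace and stop on an object; the grip force is fixed at half the most. Time passes only in rows, so rows that do not move let the fingers close. It gives the time, the measured TCP pose, the force, the opening and the grip force at its end, in the units of the state.
- sensors.get_state(): the state, without advancing time (a new reading comes with each control period).
- viewer.read_camera(name): name is "scene" or "top" or "wrist"; returns (picture, depth): 400x640x3 uint8, blue, green, red; 400x640 float32, mm along the optical axis (not along the pixel's ray), 0 where there is no reading.
- viewer.camera_params(name): a dict with "camera_matrix" (3x3 intrinsics, pixels), "R" (3x3) and "t" (3): a world point X has camera coordinates R X + t. Camera axes: x right, y down, z forward; pixel columns grow to the right and rows downward; lengths in mm; the calibration is good to about 2 mm. A picture is of the moment at which its call begins: read the wrist's pose just before it. camera_params takes no time and is no camera call; for the wrist camera it gives the pose at the moment of the call.
- job.close_job(): hands the job in; it is judged then, once.
The state is a dict: "time_s": time; "q": joint angles; "qvel": joint speeds; "effort": joint torques, N m; "ee_pos": TCP position; "ee_rot": TCP orientation; "wrist_force": force on the tool from outside, world axes, zero at the start; "moment": the same for the moment, N m; "grip_width": finger opening in mm; "gripper_force": force on a finger pad.
Only numpy, scipy, OpenCV 4.12 (cv2) and the standard library are available. Lean on these libraries where they do the work, as an engineer would, in place of code of your own. Each camera call takes 0.05 s, during which the arm holds its last target. There are 200 camera calls.

## Task

Open the tofu press for loading: grip the black bar knob of its spring-loaded captive screw from above, pull it up lightly against the spring and turn it clockwise until the thread lets it through and catches, then screw it on clockwise, all the way up to its stop, so that the pressing plate stays fully raised when you let go. Feel your way: never force the thread by pulling or turning hard against it, and leave the jars, the glass and the saucer beside the press where they are.

Things in the scene. Friction and masses are not known exactly. Their poses are not given: they have to be found in the camera images.
- press: the tofu press, fixed to the worktop: white tray 112 (x) x 150 (y) mm, two steel posts 61 mm either side of its centre along its y, and an aluminium bridge (40 x 146 mm, top 96 mm above the worktop) that carries a round steel bush (48 mm across, top at 126 mm). Origin: centre of its underside, on the worktop; z up, the screw's axis is its z axis
- bush_top (a point): centre of the flat top of the bush, on the screw's axis. Hidden in the bush is a thread ring; a pin on the screw is stopped under it (lift about 7 mm) except at its one opening, where it passes within 0.2 rad either side of the middle. The opening lies 0.4 to 1.1 rad clockwise (seen from above) from where the screw starts; it cannot be seen, only felt
- thread_ring (a point): centre of the thread ring, on the axis, 111 mm up. Pulled up through the opening (freely, to 23 mm of lift), then turned clockwise, the pin rides on the thread: 14 mm of lift for the first 0.35 rad past the opening's middle, then 4.4 mm more per rad up to 20 mm, hard stop 1.85 rad past the opening. More than 40 N on the pin spoils the thread
- knob_grip (a point): centre of the black bar knob on top of the screw: 48 mm long (the point's x), 16 mm thick (its y; grip across this), 34 mm tall. With the screw down it is 152 mm above the worktop, and the bar's underside 9 mm above the bush (a 22 mm round collar fills that space). It rises and turns with the screw. Smooth flats: under about 30 N of grip they slip when it is pulled
- screw_lift (a joint): how far the screw and the plate are pulled up, in m: 0 down (start), at most 0.023. Spring and weight pull it down with 5.5 N at 0, 7 N at 0.007, 9.5 N at 0.020. Let go off the thread, it drops back to 0; under the ring, turning gains nothing. On the thread, friction keeps it where it is left, and turning takes about 0.1 N m (0.6 N m against the stop is too much)
- plate_mid (a point): centre of the white pressing plate, 92 x 96 x 8 mm, hung on the screw under the bridge; 34 mm above the worktop when down, 54 mm when fully raised
- tumbler_mid (a point): centre, half-way up, of a plain drinking glass, 79 mm across, 90 mm tall; bystander
- pill_jar_mid (a point): centre, half-way up, of a small white-capped jar, 43 mm across, 76 mm tall; bystander
- clay_saucer_mid (a point): centre, half-way up, of a small brown clay saucer standing upside down, 63 mm across, 27 mm tall; bystander
- salt_jar_mid (a point): centre, half-way up, of a clear jar with a pale lid, 45 mm across, 86 mm tall; bystander

How it is judged (in metres and radians):
At the end, for the whole second after the job is handed in: the screw has been driven up its thread to within 1.5 mm of its fully raised height of 20 mm (lift over 18.5 mm) and stays there at rest, released (value of joint screw_lift above 0.0185 m and velocity of joint screw_lift below 0.005 m/s); the robot touches nothing.
It fails at once if the thread is forced: more than 40 N between the screw and the thread in the bush (contact force between screw_lift and bush above 40 N).
It fails at once if a bystander (glass, jar or saucer) is moved by more than 20 mm (distance of any of tumbler_mid, pill_jar_mid, clay_saucer_mid, salt_jar_mid from where it was at the start of the episode above 0.02 m).
It also fails if it takes over 67 s, if anything falls off the work surface, if the arm or the gripper's body presses on something with over 40 N, if the wrist force passes 120 N, or if a joint passes its speed limit or range.

## Working session

There is one attempt and no reset: what is moved stays moved. The work goes in short steps, Python scripts to look and compute and a shell command to move; the robot and the scene stay as the last step left them, time stands still between calls to the robot, and variables do not carry over. Pictures are saved under pics/ and viewed, at most 10 in all, crops included, and the job is handed in when it is done.

```bash
mkdir -p pics; ls; python3 - <<'E'
from cell import sensors, viewer
import cv2,numpy as np
s=sensors.get_state();print({k:np.round(v,3).tolist() for k,v in s.items()})
for n in ("scene","top"):
    im,d=viewer.read_camera(n);cv2.imwrite(f"pics/{n}0.png",im);np.savez(f"pics/{n}0.npz",im=im,d=d,**viewer.camera_params(n))
    p=viewer.camera_params(n);print(n,p["camera_matrix"],p["R"],p["t"])
E
```

```text
pics
{'time_s': 0.0, 'q': [-1.246, 0.424, 1.631, -0.0, 1.089, -0.019], 'qvel': [0.001, 0.0, -0.001, -0.002, 0.001, -0.0], 'effort': [0.001, -54.461, -27.367, 0.064, 0.023, -0.0], 'ee_pos': [210.591, -588.14, 403.897], 'ee_rot': [-0.001, 0.985, 0.171, -0.0], 'wrist_force': [-0.347, 0.079, 0.065], 'moment': [-0.016, -0.019, 0.001], 'gripper_force': 0.0, 'grip_width': 87.686}
scene [[495.61221257   0.         322.21926663]
 [  0.         495.61221257 199.45359555]
 [  0.           0.           1.        ]] [[-0.59183097 -0.80589163  0.01657658]
 [-0.5477311   0.38698516 -0.74177701]
 [ 0.59137699 -0.44808611 -0.67044171]] [488.77310809 254.63221485 918.86343341]
top [[434.66079794   0.         318.93269243]
 [  0.         434.66079794 200.79416863]
 [  0.           0.           1.        ]] [[ 2.74242175e-02 -9.99615548e-01  4.08275122e-03]
 [-9.88801278e-01 -2.77264553e-02 -1.46639958e-01]
 [ 1.46696782e-01 -1.55435231e-05 -9.89181507e-01]] [250.32569946 523.44444244 889.77581381]
```

View pics/top0.png

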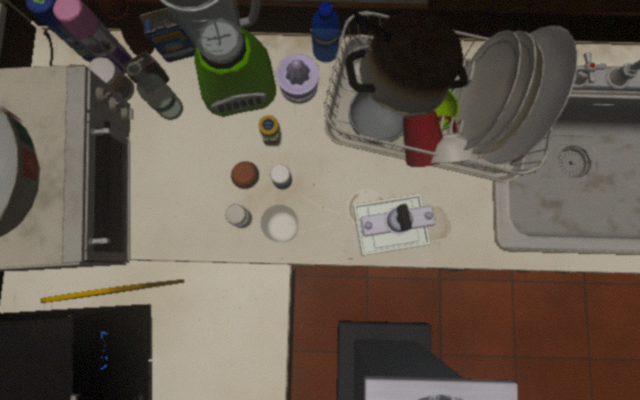

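View pics/scene0.png

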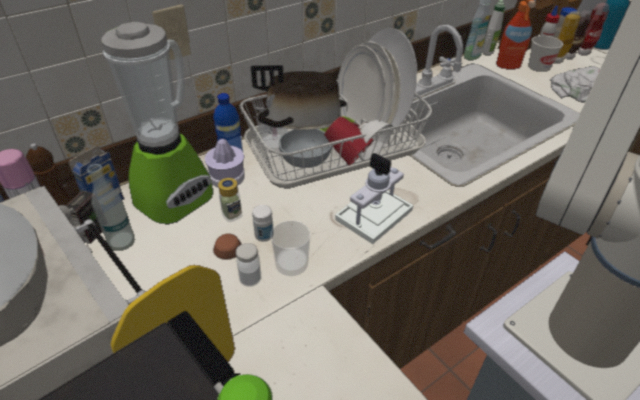

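The top view shows the press: black knob at about (404,216), posts at about (367,223) and (430,214). The bystanders sit to its left at (280,224), (281,176), (245,174) and (238,215), well clear of it. The scene view agrees, with the knob at (380,165). Next I measure the knob and the bridge.

```bash
cat > h.py <<'E'
import numpy as np,cv2
def ray(p,uv,z):
    K,R,t=p["camera_matrix"],p["R"],p["t"];c=-R.T@t
    d=R.T@np.linalg.solve(K,[uv[0],uv[1],1.]);return c+d*(z-c[2])/d[2]
def blob(m):
    n,l,s,c=cv2.connectedComponentsWithStats(m.astype(np.uint8));i=1+np.argmax(s[1:,4]);return l==i,c[i],s[i]
E
python3 - <<'E'
from h import *
p=np.load("pics/top0.npz");im=p["im"].astype(int)
m=np.zeros((400,640),bool);m[195:240,385:425]=im[195:240,385:425].max(2)<70
b,c,s=blob(m);print(c,s,"d",np.median(p["d"][b]))
y,x=np.nonzero(b);P=np.array([ray(p,(u,v),169)[:2] for u,v in zip(x,y)])
print("knob",P.mean(0));(rc,sz,an)=cv2.minAreaRect(P.astype(np.float32));print(rc,sz,an)
for n,uv,z in (("postL",(368,223),96),("postR",(430,214),96),("mid",(398,219),126)):print(n,ray(p,uv,z))
q=np.load("pics/scene0.npz");im=q["im"].astype(int);m=np.zeros((400,640),bool);m[145:185,362:398]=im[145:185,362:398].max(2)<70
b,c,s=blob(m);print(c,s,ray(q,c,152))
img=p["im"][180:265,340:450];cv2.imwrite("pics/c.png",cv2.resize(img,None,fx=5,fy=5,interpolation=2))
E
```

```text
[403.39925373 217.49626866] [397 205  14  26 268] d 791.99524
knob [470.4875021  110.13074835]
(470.631103515625, 111.19304656982422) (45.7379264831543, 22.859771728515625) 12.373252868652344
postL [465.88175001 166.11944275  96.        ]
postR [487.31954152  42.73541872  96.        ]
mid [472.19983368 112.04939356 126.        ]
[379.78064516 164.19677419] [370 154  20  21 310] [473.46935217 110.99872136 152.        ]
```

View pics/c.png

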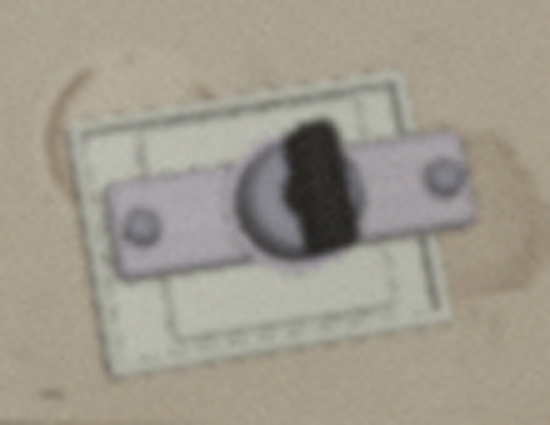

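The two views agree on the knob at about (472,110), with its bar about 11° from world x. I'll translate at the current height, then turn −3 rad so that joint 6 starts near −1.5 and has room for the whole clockwise turn.

```bash
python3 -m inch '[{"claw":100,"xyz":[0.02,-0.0236,0],"turn":0},{"claw":100,"xyz":[0.02,-0.0236,0],"turn":0},{"claw":100,"xyz":[0.02,-0.0236,0],"turn":0},{"claw":100,"xyz":[0.02,-0.0236,0],"turn":0},{"claw":100,"xyz":[0.02,-0.0236,0],"turn":0},{"claw":100,"xyz":[0.02,-0.0236,0],"turn":0},{"claw":100,"xyz":[0.02,-0.0236,0],"turn":0},{"claw":100,"xyz":[0.02,-0.0236,0],"turn":0},{"claw":100,"xyz":[0.02,-0.0236,0],"turn":0},{"claw":100,"xyz":[0.02,-0.0236,0],"turn":0},{"claw":100,"xyz":[0.02,-0.0236,0],"turn":0},{"claw":100,"xyz":[0.02,-0.0236,0],"turn":0}]' | tail -c 600
python3 -m inch '[{"claw":100,"xyz":[0.02,-0.0236,0],"turn":0},{"claw":100,"xyz":[0.02,-0.0236,0],"turn":0},{"claw":100,"xyz":[0.02,-0.0236,0],"turn":0},{"claw":100,"xyz":[0.02,-0.0236,0],"turn":0},{"claw":100,"xyz":[0.02,-0.0236,0],"turn":0},{"claw":100,"xyz":[0.02,-0.0236,0],"turn":0},{"claw":100,"xyz":[0.02,-0.0236,0],"turn":0},{"claw":100,"xyz":[0.02,-0.0236,0],"turn":0},{"claw":100,"xyz":[0.02,-0.0236,0],"turn":0},{"claw":100,"xyz":[0.02,-0.0236,0],"turn":0},{"claw":100,"xyz":[0.02,-0.0236,0],"turn":0},{"claw":100,"xyz":[0.02,-0.0236,0],"turn":0}]' | tail -c 600
python3 -m inch '[{"claw":100,"xyz":[0,0,0],"turn":-0.12},{"claw":100,"xyz":[0,0,0],"turn":-0.12},{"claw":100,"xyz":[0,0,0],"turn":-0.12},{"claw":100,"xyz":[0,0,0],"turn":-0.12},{"claw":100,"xyz":[0,0,0],"turn":-0.12},{"claw":100,"xyz":[0,0,0],"turn":-0.12},{"claw":100,"xyz":[0,0,0],"turn":-0.12},{"claw":100,"xyz":[0,0,0],"turn":-0.12},{"claw":100,"xyz":[0,0,0],"turn":-0.12},{"claw":100,"xyz":[0,0,0],"turn":-0.12},{"claw":100,"xyz":[0,0,0],"turn":-0.12},{"claw":100,"xyz":[0,0,0],"turn":-0.12}]' | tail -c 600
python3 -m inch '[{"claw":100,"xyz":[0,0,0],"turn":-0.12},{"claw":100,"xyz":[0,0,0],"turn":-0.12},{"claw":100,"xyz":[0,0,0],"turn":-0.12},{"claw":100,"xyz":[0,0,0],"turn":-0.12},{"claw":100,"xyz":[0,0,0],"turn":-0.12},{"claw":100,"xyz":[0,0,0],"turn":-0.12},{"claw":100,"xyz":[0,0,0],"turn":-0.12},{"claw":100,"xyz":[0,0,0],"turn":-0.12},{"claw":100,"xyz":[0,0,0],"turn":-0.12},{"claw":100,"xyz":[0,0,0],"turn":-0.12},{"claw":100,"xyz":[0,0,0],"turn":-0.12},{"claw":100,"xyz":[0,0,0],"turn":0}]' | tail -c 600
cat >> h.py <<'E'
def st():
    from cell import sensors
    s=sensors.get_state();w,x,y,z=s["ee_rot"]
    print({k:np.round(v,2).tolist() for k,v in s.items() if k not in("qvel","effort")})
    yaw=np.arctan2(2*(x*y+w*z),1-2*(y*y+z*z));print("yaw",yaw);return s,yaw
E
python3 - <<'E'
from h import *
from cell import viewer
st();im,d=viewer.read_camera("wrist");p=viewer.camera_params("wrist")
cv2.imwrite("pics/w1.png",im);np.savez("pics/w1.npz",im=im,d=d,**p)
E
```

```text
time_s: 1.1
ee_pos: [341.2, -239.4, 404.5]
ee_rot: [-0.0, 0.985, 0.171, -0.0]
wrist_force: [1.2, 0.2, -0.3]
grip_width: 87.7
gripper_force: 0.0
time_s: 2.1
ee_pos: [471.8, 108.3, 404.5]
ee_rot: [0.0, 0.985, 0.171, -0.0]
wrist_force: [1.0, -1.2, -0.3]
grip_width: 87.8
gripper_force: 0.0
time_s: 3.1
ee_pos: [471.5, 106.6, 404.4]
ee_rot: [-0.0, 0.626, 0.78, -0.0]
wrist_force: [-0.1, 0.7, -0.9]
grip_width: 87.6
gripper_force: 0.0
time_s: 4.1
ee_pos: [471.5, 106.6, 404.5]
ee_rot: [-0.0, 0.017, 1.0, -0.0]
wrist_force: [-0.1, 0.8, 0.1]
grip_width: 87.3
gripper_force: 0.0
{'time_s': 4.1, 'q': [0.2, 0.21, 1.94, -0.0, 0.99, -1.34], 'ee_pos': [471.52, 106.62, 404.45], 'ee_rot': [-0.0, 0.02, 1.0, -0.0], 'wrist_force': [-0.1, 0.75, 0.15], 'moment': [0.07, -0.15, 0.0], 'gripper_force': 0.0, 'grip_width': 87.32}
yaw 3.1080975185275475
```

View pics/w1.png

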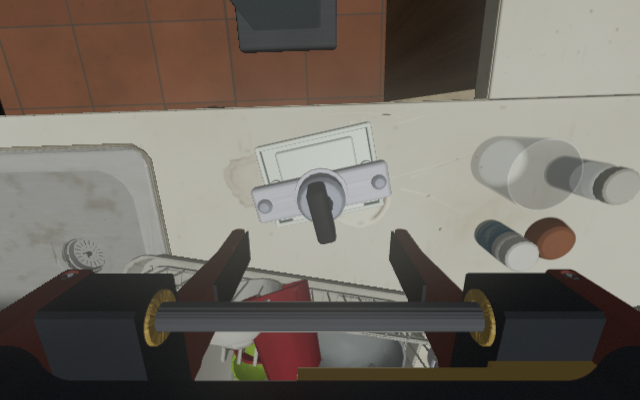

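The wrist view shows the knob at about (320,210) on the bush at (322,193), with bridge ends at about (265,206) and (379,182). The fingers are clear of it. I'll take the knob's top face and the bush from the depth.

```bash
python3 - <<'E'
from h import *
p=np.load("pics/w1.npz");d=p["d"];im=p["im"].astype(int)
v,u=np.mgrid[120:260,240:410];D=d[120:260,240:410]
X=np.linalg.solve(p["camera_matrix"],np.stack([u*D,v*D,D]).reshape(3,-1));W=(p["R"].T@(X-p["t"][:,None])).T
W=W[(D.ravel()>0)]
for n,a,b in(("knobtop",164,175),("bush",121,131),("bridge",90,101)):
    s=W[(W[:,2]>a)&(W[:,2]<b)];r=cv2.minAreaRect(s[:,:2].astype(np.float32));print(n,len(s),s.mean(0).round(1),np.round(r[0],1),np.round(r[1],1),r[2])
# ray-cast check with black mask
m=np.zeros((400,640),bool);m[170:250,295:350]=im[170:250,295:350].max(2)<75
b,c,s=blob(m);print(c,s)
y,x=np.nonzero(b&(d<np.percentile(d[b],30)+0))
pp=np.load("pics/top0.npz")
print("top z:",np.sort(W[:,2])[-50:].mean())
E
```

```text
knobtop 1065 [471.4 108.1 169.1] [473.1 108.1] [47.5 16. ] 11.627838134765625
bush 872 [468.9 109.9 125.5] [471.3 108.1] [42.4 46.7] 2.6085922718048096
bridge 3174 [469.9 109.9  96.8] [469.8 107.6] [ 47.6 145.9] 10.30817985534668
[320.73987399 212.50765077] [ 307  182   28   62 1111]
top z: 254.48921008785356
```

Knob top: centre (473,108), z 169, 47.5×16 mm, 11.6° — all matching the given sizes. Next I align, descend to grasp height 154 and close.

```bash
python3 -m inch '[{"claw":100,"xyz":[-0.001,0.0015,0],"turn":0},{"claw":100,"xyz":[0,0,0],"turn":-0.118},{"claw":100,"xyz":[0,0,0],"turn":-0.118},{"claw":100,"xyz":[0,0,0.015],"turn":0},{"claw":100,"xyz":[0,0,0.015],"turn":0},{"claw":100,"xyz":[0,0,0.015],"turn":0},{"claw":100,"xyz":[0,0,0.015],"turn":0},{"claw":100,"xyz":[0,0,0.015],"turn":0},{"claw":100,"xyz":[0,0,0.0125],"turn":0},{"claw":100,"xyz":[0,0,0],"turn":0},{"claw":100,"xyz":[0,0,0],"turn":0}]'
python3 -m inch '[{"claw":50,"xyz":[0,0,0],"turn":0},{"claw":40,"xyz":[0,0,0],"turn":0},{"claw":30,"xyz":[0,0,0],"turn":0},{"claw":25,"xyz":[0,0,0],"turn":0},{"claw":20,"xyz":[0,0,0],"turn":0},{"claw":10,"xyz":[0,0,0],"turn":0},{"claw":0,"xyz":[0,0,0],"turn":0},{"claw":0,"xyz":[0,0,0],"turn":0},{"claw":0,"xyz":[0,0,0],"turn":0},{"claw":0,"xyz":[0,0,0],"turn":0},{"claw":0,"xyz":[0,0,0],"turn":0},{"claw":0,"xyz":[0,0,0],"turn":0}]'
python3 -c "from h import *;st()"
```

```text
time_s: 5.07
ee_pos: [472.7, 108.1, 316.8]
ee_rot: [-0.001, -0.098, 0.995, -0.0]
wrist_force: [0.7, 0.7, 0.2]
grip_width: 87.6
gripper_force: 0.0
time_s: 6.07
ee_pos: [472.8, 107.9, 317.2]
ee_rot: [-0.0, -0.099, 0.995, -0.0]
wrist_force: [0.1, -2.2, -0.5]
grip_width: 19.5
gripper_force: 30.0
{'time_s': 6.07, 'q': [0.2, 0.35, 2.0, -0.0, 0.79, -1.57], 'ee_pos': [472.79, 107.93, 317.17], 'ee_rot': [-0.0, -0.1, 1.0, -0.0], 'wrist_force': [0.12, -2.17, -0.53], 'moment': [-0.37, -0.19, -0.01], 'gripper_force': 30.0, 'grip_width': 19.53}
yaw -2.943225231451458
```

Width reads 19.5 rather than 16, so I'll wait a moment and check the grip.

```bash
python3 -m inch '[{"claw":0,"xyz":[0,0,0],"turn":0},{"claw":0,"xyz":[0,0,0],"turn":0},{"claw":0,"xyz":[0,0,0],"turn":0},{"claw":0,"xyz":[0,0,0],"turn":0},{"claw":0,"xyz":[0,0,0],"turn":0},{"claw":0,"xyz":[0,0,0],"turn":0}]'
python3 - <<'E'
from h import *
from cell import viewer
st();im,d=viewer.read_camera("wrist");np.savez("pics/w2.npz",im=im,d=d,**viewer.camera_params("wrist"))
cv2.imwrite("pics/w2.png",cv2.resize(im[180:400,160:480],None,fx=2.4,fy=2.4))
E
```

```text
time_s: 6.57
ee_pos: [472.8, 108.0, 317.2]
ee_rot: [0.0, -0.099, 0.995, -0.0]
wrist_force: [1.5, -4.0, 0.8]
grip_width: 19.1
gripper_force: 30.0
{'time_s': 6.57, 'q': [0.2, 0.35, 2.0, -0.0, 0.79, -1.57], 'ee_pos': [472.76, 108.03, 317.18], 'ee_rot': [0.0, -0.1, 1.0, -0.0], 'wrist_force': [1.5, -3.99, 0.77], 'moment': [-0.58, -0.27, 0.03], 'gripper_force': 30.0, 'grip_width': 19.06}
yaw -2.9433615273863856
```

View pics/w2.png

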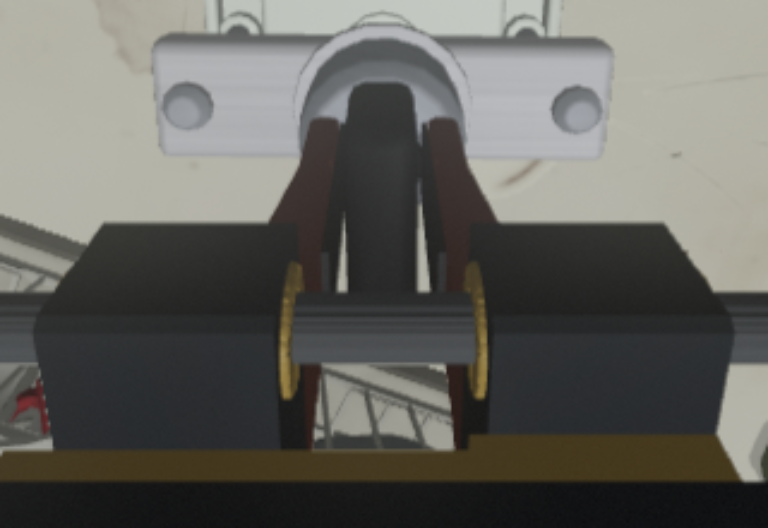

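Fingers straddle the knob, but only one side presses (wrist force −4 N in y). I'll shift −1.5 mm along tool y to centre it.

```bash
python3 -m inch '[{"claw":0,"xyz":[0,-0.0008,0],"turn":0},{"claw":0,"xyz":[0,-0.0007,0],"turn":0},{"claw":0,"xyz":[0,0,0],"turn":0},{"claw":0,"xyz":[0,0,0],"turn":0},{"claw":0,"xyz":[0,0,0],"turn":0},{"claw":0,"xyz":[0,0,0],"turn":0}]'
python3 -c "from h import *;st()"
```

```text
time_s: 7.12
ee_pos: [473.0, 106.9, 317.2]
ee_rot: [-0.0, -0.099, 0.995, 0.0]
wrist_force: [-1.1, 5.4, 0.5]
grip_width: 19.2
gripper_force: 30.0
{'time_s': 7.12, 'q': [0.2, 0.35, 2.0, 0.0, 0.79, -1.57], 'ee_pos': [472.97, 106.94, 317.19], 'ee_rot': [-0.0, -0.1, 1.0, 0.0], 'wrist_force': [-1.1, 5.43, 0.52], 'moment': [0.98, 0.05, -0.02], 'gripper_force': 30.0, 'grip_width': 19.2}
yaw -2.943481974172186
```

The force reversed, so the knob is held on both sides. I'll recentre by +0.7 mm and lift lightly to feel for the ring.

```bash
python3 -m inch '[{"claw":0,"xyz":[0,0.0007,0],"turn":0},{"claw":0,"xyz":[0,0,-0.001],"turn":0},{"claw":0,"xyz":[0,0,-0.001],"turn":0},{"claw":0,"xyz":[0,0,-0.001],"turn":0},{"claw":0,"xyz":[0,0,-0.001],"turn":0},{"claw":0,"xyz":[0,0,-0.001],"turn":0},{"claw":0,"xyz":[0,0,0],"turn":0},{"claw":0,"xyz":[0,0,0],"turn":0}]'
python3 -m inch '[{"claw":0,"xyz":[0,0,-0.0007],"turn":0},{"claw":0,"xyz":[0,0,-0.0007],"turn":0},{"claw":0,"xyz":[0,0,0],"turn":0},{"claw":0,"xyz":[0,0,0],"turn":0}]'
python3 -m inch '[{"claw":0,"xyz":[0,0,-0.0006],"turn":0},{"claw":0,"xyz":[0,0,0],"turn":0},{"claw":0,"xyz":[0,0,0],"turn":0}]'
python3 -c "from h import *;st()"
```

```text
time_s: 7.78
ee_pos: [472.8, 107.3, 322.2]
ee_rot: [-0.0, -0.099, 0.995, -0.0]
wrist_force: [0.2, 2.7, -5.7]
grip_width: 19.0
gripper_force: 30.0
time_s: 8.12
ee_pos: [472.8, 107.3, 323.6]
ee_rot: [-0.0, -0.099, 0.995, -0.0]
wrist_force: [0.3, 2.3, -6.3]
grip_width: 19.2
gripper_force: 30.0
time_s: 8.37
ee_pos: [472.8, 107.3, 324.0]
ee_rot: [-0.0, -0.099, 0.995, -0.0]
wrist_force: [0.6, 2.5, -8.2]
grip_width: 19.3
gripper_force: 30.0
{'time_s': 8.37, 'q': [0.2, 0.34, 1.99, 0.0, 0.81, -1.57], 'ee_pos': [472.81, 107.27, 324.04], 'ee_rot': [-0.0, -0.1, 1.0, -0.0], 'wrist_force': [0.64, 2.45, -8.2], 'moment': [0.61, -0.16, 0.0], 'gripper_force': 30.0, 'grip_width': 19.31}
yaw -2.9435088517367034
```

It lifts with the screw and force follows the spring law. The ring is felt at about 7 mm. Next: a touch more pull, then turning clockwise in small steps.

```bash
python3 -m inch '[{"claw":0,"xyz":[0,0.0003,-0.0005],"turn":0.05},{"claw":0,"xyz":[0,0,0],"turn":0.05},{"claw":0,"xyz":[0,0,0],"turn":0}]'
python3 -m inch '[{"claw":0,"xyz":[0,0,0],"turn":0.05},{"claw":0,"xyz":[0,0,0],"turn":0.05},{"claw":0,"xyz":[0,0,0],"turn":0}]'
python3 -m inch '[{"claw":0,"xyz":[0,0,0],"turn":0.05},{"claw":0,"xyz":[0,0,0],"turn":0.05},{"claw":0,"xyz":[0,0,0],"turn":0}]'
python3 -c "from h import *;st()"
```

```text
time_s: 8.62
ee_pos: [472.7, 107.6, 324.3]
ee_rot: [-0.0, -0.048, 0.999, -0.0]
wrist_force: [1.2, 2.9, -11.8]
grip_width: 19.6
gripper_force: 30.0
time_s: 8.87
ee_pos: [472.7, 107.6, 324.3]
ee_rot: [-0.0, 0.001, 1.0, -0.0]
wrist_force: [1.2, 3.4, -13.4]
grip_width: 19.0
gripper_force: 30.0
time_s: 9.12
ee_pos: [472.7, 107.7, 324.3]
ee_rot: [-0.0, 0.051, 0.999, 0.0]
wrist_force: [1.6, 4.5, -14.3]
grip_width: 19.1
gripper_force: 30.0
{'time_s': 9.12, 'q': [0.2, 0.34, 1.99, 0.0, 0.81, -1.27], 'ee_pos': [472.71, 107.69, 324.29], 'ee_rot': [-0.0, 0.05, 1.0, 0.0], 'wrist_force': [1.61, 4.48, -14.28], 'moment': [0.79, -0.38, 0.07], 'gripper_force': 29.99, 'grip_width': 19.14}
yaw 3.0404872493547397
```

About 7 N on the ring, which is light enough. I've turned 0.3 rad and will continue.

```bash
for i in 1; do python3 -m inch '[{"claw":0,"xyz":[0,0,0],"turn":0.05},{"claw":0,"xyz":[0,0,0],"turn":0.05},{"claw":0,"xyz":[0,0,0],"turn":0}]' | grep -E "pos|wrist"
python3 -m inch '[{"claw":0,"xyz":[0,0,0],"turn":0.05},{"claw":0,"xyz":[0,0,0],"turn":0.05},{"claw":0,"xyz":[0,0,0],"turn":0}]'| grep -E "pos|wrist"
python3 -m inch '[{"claw":0,"xyz":[0,0,0],"turn":0.05},{"claw":0,"xyz":[0,0,0],"turn":0.05},{"claw":0,"xyz":[0,0,0],"turn":0}]'| grep -E "pos|wrist"; done
python3 -c "from h import *;st()"
```

```text
ee_pos: [472.9, 107.7, 324.5]
wrist_force: [1.0, 5.1, -13.3]
ee_pos: [472.9, 107.8, 325.0]
wrist_force: [-0.6, 4.4, -7.2]
ee_pos: [472.9, 107.8, 325.1]
wrist_force: [-0.6, 5.1, -7.0]
{'time_s': 9.87, 'q': [0.2, 0.34, 1.99, 0.0, 0.81, -0.97], 'ee_pos': [472.93, 107.81, 325.05], 'ee_rot': [0.0, 0.2, 0.98, 0.0], 'wrist_force': [-0.6, 5.11, -7.02], 'moment': [1.0, -0.06, -0.0], 'gripper_force': 30.0, 'grip_width': 19.11}
yaw 2.7414834605620446
```

The force dropped and z rose to the commanded height between 0.4 and 0.5 rad, which is the near edge of the opening. Now at 0.6, close to its middle, I pull up gently.

```bash
python3 -m inch '[{"claw":0,"xyz":[0,0,-0.001],"turn":0.03},{"claw":0,"xyz":[0,0,-0.0005],"turn":0},{"claw":0,"xyz":[0,0,0],"turn":0}]' | grep -E "pos|wrist"
python3 -m inch '[{"claw":0,"xyz":[0,0,-0.001],"turn":0},{"claw":0,"xyz":[0,0,-0.001],"turn":0},{"claw":0,"xyz":[0,0,0],"turn":0}]'| grep -E "pos|wrist"
python3 -c "from h import *;st()"
```

```text
ee_pos: [472.9, 107.8, 326.6]
wrist_force: [0.3, 4.2, -6.5]
ee_pos: [472.9, 107.8, 328.7]
wrist_force: [-1.2, 4.7, -7.1]
{'time_s': 10.37, 'q': [0.2, 0.33, 1.99, 0.0, 0.82, -0.94], 'ee_pos': [472.92, 107.84, 328.66], 'ee_rot': [0.0, 0.21, 0.98, 0.0], 'wrist_force': [-1.18, 4.74, -7.12], 'moment': [0.97, -0.1, 0.01], 'gripper_force': 30.0, 'grip_width': 19.37}
yaw 2.71417219748367
```

```bash
python3 -m inch '[{"claw":0,"xyz":[0,-0.0004,-0.001],"turn":0},{"claw":0,"xyz":[0,0,-0.001],"turn":0},{"claw":0,"xyz":[0,0,0],"turn":0}]' | grep -E "pos|wrist"
python3 -m inch '[{"claw":0,"xyz":[0,0,-0.001],"turn":0},{"claw":0,"xyz":[0,0,-0.001],"turn":0},{"claw":0,"xyz":[0,0,0],"turn":0},{"claw":0,"xyz":[0,0,0],"turn":0}]'| grep -E "pos|wrist"
python3 - <<'E'
from h import *
from cell import viewer
st();im,d=viewer.read_camera("scene")
cv2.imwrite("pics/s2.png",cv2.resize(im[100:250,300:460],None,fx=3.5,fy=3.5,interpolation=2))
E
```

```text
ee_pos: [472.8, 107.6, 330.7]
wrist_force: [1.0, 6.8, -7.4]
ee_pos: [472.8, 107.6, 332.6]
wrist_force: [1.2, 6.5, -8.2]
{'time_s': 10.95, 'q': [0.2, 0.33, 1.99, 0.0, 0.83, -0.94], 'ee_pos': [472.82, 107.59, 332.61], 'ee_rot': [0.0, 0.21, 0.98, 0.0], 'wrist_force': [1.18, 6.53, -8.22], 'moment': [1.25, -0.12, 0.07], 'gripper_force': 29.99, 'grip_width': 19.3}
yaw 2.71403582044632
```

View pics/s2.png

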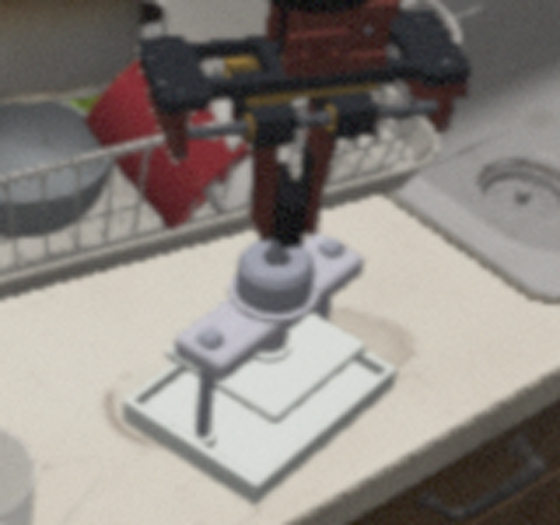

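The plate hangs well above the tray, so the pin is through (lift about 15.4 mm). I'll correct the side load slightly and start turning clockwise.

```bash
python3 -m inch '[{"claw":0,"xyz":[0,0.0007,0],"turn":0.05},{"claw":0,"xyz":[0,0,0],"turn":0.05},{"claw":0,"xyz":[0,0,0],"turn":0}]' | grep -E "pos|wrist"
python3 -m inch '[{"claw":0,"xyz":[0,0,0],"turn":0.05},{"claw":0,"xyz":[0,0,0],"turn":0.05},{"claw":0,"xyz":[0,0,0],"turn":0}]'| grep -E "pos|wrist"
python3 -m inch '[{"claw":0,"xyz":[0,0,0],"turn":0.05},{"claw":0,"xyz":[0,0,0],"turn":0.05},{"claw":0,"xyz":[0,0,0],"turn":0}]'| grep -E "pos|wrist"
python3 -c "from h import *;st()"
```

```text
ee_pos: [473.0, 108.0, 332.4]
wrist_force: [0.2, 4.9, -7.8]
ee_pos: [473.1, 108.1, 332.4]
wrist_force: [0.3, 5.3, -7.5]
ee_pos: [473.1, 108.1, 332.4]
wrist_force: [0.1, 5.6, -8.0]
{'time_s': 11.75, 'q': [0.2, 0.33, 1.99, 0.0, 0.83, -0.64], 'ee_pos': [473.09, 108.11, 332.42], 'ee_rot': [0.0, 0.36, 0.93, 0.0], 'wrist_force': [0.1, 5.57, -7.97], 'moment': [1.14, -0.23, -0.05], 'gripper_force': 30.0, 'grip_width': 19.17}
yaw 2.411767290633116
```

```bash
python3 -m inch '[{"claw":0,"xyz":[0,0.0004,0],"turn":0.05},{"claw":0,"xyz":[0,0,0],"turn":0.05},{"claw":0,"xyz":[0,0,-0.0003],"turn":0.05},{"claw":0,"xyz":[0,0,-0.0003],"turn":0.05},{"claw":0,"xyz":[0,0,0],"turn":0}]' | grep -E "pos|wrist"
python3 -m inch '[{"claw":0,"xyz":[0,0,-0.0002],"turn":0.05},{"claw":0,"xyz":[0,0,-0.0002],"turn":0.05},{"claw":0,"xyz":[0,0,-0.0002],"turn":0.05},{"claw":0,"xyz":[0,0,-0.0003],"turn":0.05},{"claw":0,"xyz":[0,0,0],"turn":0}]' | grep -E "pos|wrist"
python3 -m inch '[{"claw":0,"xyz":[0,0,-0.0002],"turn":0.05},{"claw":0,"xyz":[0,0,-0.0002],"turn":0.05},{"claw":0,"xyz":[0,0,-0.0002],"turn":0.05},{"claw":0,"xyz":[0,0,-0.0003],"turn":0.05},{"claw":0,"xyz":[0,0,0],"turn":0}]' | grep -E "pos|wrist"
python3 -c "from h import *;st()"
```

```text
ee_pos: [473.4, 108.4, 333.0]
wrist_force: [0.9, 4.9, -7.4]
ee_pos: [473.5, 108.4, 334.0]
wrist_force: [0.7, 5.7, -8.6]
ee_pos: [473.6, 108.5, 334.9]
wrist_force: [1.4, 6.3, -8.7]
{'time_s': 13.0, 'q': [0.2, 0.32, 1.99, 0.0, 0.83, -0.04], 'ee_pos': [473.59, 108.47, 334.93], 'ee_rot': [0.0, 0.62, 0.79, 0.0], 'wrist_force': [1.4, 6.25, -8.67], 'moment': [1.16, -0.28, 0.02], 'gripper_force': 30.0, 'grip_width': 19.12}
yaw 1.8117398261528703
```

```bash
python3 -m inch '[{"claw":0,"xyz":[0.0005,0,-0.0002],"turn":0.05},{"claw":0,"xyz":[0,0,-0.0002],"turn":0.05},{"claw":0,"xyz":[0,0,-0.0002],"turn":0.05},{"claw":0,"xyz":[0,0,-0.0002],"turn":0.05},{"claw":0,"xyz":[0,0,-0.0002],"turn":0.05},{"claw":0,"xyz":[0,0,0],"turn":0}]' | grep -E "pos|wrist"
python3 -m inch '[{"claw":0,"xyz":[0,0,-0.0002],"turn":0.05},{"claw":0,"xyz":[0,0,-0.0002],"turn":0.05},{"claw":0,"xyz":[0,0,-0.0002],"turn":0.05},{"claw":0,"xyz":[0,0,-0.0002],"turn":0.05},{"claw":0,"xyz":[0,0,-0.0002],"turn":0.05},{"claw":0,"xyz":[0,0,0],"turn":0}]' | grep -E "pos|wrist"
python3 -m inch '[{"claw":0,"xyz":[0,0,-0.0002],"turn":0.05},{"claw":0,"xyz":[0,0,-0.0002],"turn":0.05},{"claw":0,"xyz":[0,0,-0.0002],"turn":0.05},{"claw":0,"xyz":[0,0,-0.0002],"turn":0.05},{"claw":0,"xyz":[0,0,0],"turn":0}]' | grep -E "pos|wrist"
python3 -c "from h import *;st()"
```

```text
ee_pos: [473.7, 108.8, 336.0]
wrist_force: [2.5, 4.5, -8.9]
ee_pos: [473.9, 108.8, 337.1]
wrist_force: [2.7, 3.8, -8.7]
ee_pos: [474.0, 108.7, 337.9]
wrist_force: [4.1, 4.4, -8.3]
{'time_s': 14.42, 'q': [0.2, 0.32, 1.98, -0.0, 0.84, 0.66], 'ee_pos': [474.03, 108.73, 337.94], 'ee_rot': [0.0, 0.85, 0.53, 0.0], 'wrist_force': [4.08, 4.37, -8.33], 'moment': [0.67, -0.66, -0.0], 'gripper_force': 30.0, 'grip_width': 19.3}
yaw 1.1119972662918847
```

Lift is 20.7 mm and the turn is 2.23 rad, with the stop expected at about 2.5. I'll go in small steps now and watch the moment about z.

```bash
M='from cell import sensors;s=sensors.get_state();print([round(float(x),2) for x in [*s["wrist_force"],s["moment"][2],s["ee_pos"][2],s["q"][5],s["grip_width"]]])'
python3 -m inch '[{"claw":0,"xyz":[0,0,0],"turn":0.05},{"claw":0,"xyz":[0,0,0],"turn":0.05},{"claw":0,"xyz":[0,0,0],"turn":0}]' >/dev/null; python3 -c "$M"
python3 -m inch '[{"claw":0,"xyz":[0,0,0],"turn":0.05},{"claw":0,"xyz":[0,0,0],"turn":0}]' >/dev/null; python3 -c "$M"
python3 -m inch '[{"claw":0,"xyz":[0,0,0],"turn":0.04},{"claw":0,"xyz":[0,0,0],"turn":0}]' >/dev/null; python3 -c "$M"
```

```text
[3.78, 3.64, -9.24, 0.01, 337.94, 0.76, 19.21]
[4.43, 3.0, -9.42, -0.01, 337.96, 0.81, 18.91]
[4.58, 3.8, -9.62, 0.02, 337.95, 0.85, 19.19]
```

```bash
M='from cell import sensors;s=sensors.get_state();print([round(float(x),2) for x in [*s["wrist_force"],s["moment"][2],s["ee_pos"][2],s["q"][5],s["grip_width"]]])'
python3 -m inch '[{"claw":0,"xyz":[0,0,0],"turn":0.03},{"claw":0,"xyz":[0,0,0],"turn":0}]' >/dev/null; python3 -c "$M"
python3 -m inch '[{"claw":0,"xyz":[0,0,0],"turn":0.02},{"claw":0,"xyz":[0,0,0],"turn":0}]' >/dev/null; python3 -c "$M"
```

```text
[4.03, 3.24, -9.41, -0.02, 337.97, 0.88, 19.35]
[4.53, 3.59, -10.11, 0.01, 337.97, 0.9, 19.2]
```

There's no stop yet. I'll lower gently to feel whether the thread takes the load.

```bash
M='from cell import sensors;s=sensors.get_state();print([round(float(x),2) for x in [*s["wrist_force"],s["moment"][2],s["ee_pos"][2],s["q"][5],s["grip_width"]]])'
python3 -m inch '[{"claw":0,"xyz":[0,0,0.0004],"turn":0},{"claw":0,"xyz":[0,0,0],"turn":0}]' >/dev/null; python3 -c "$M"
python3 -m inch '[{"claw":0,"xyz":[0,0,0.0004],"turn":0},{"claw":0,"xyz":[0,0,0],"turn":0}]' >/dev/null; python3 -c "$M"
python3 -m inch '[{"claw":0,"xyz":[0,0,0.0004],"turn":0},{"claw":0,"xyz":[0,0,0],"turn":0}]' >/dev/null; python3 -c "$M"
```

```text
[3.41, 3.28, -7.87, 0.02, 337.66, 0.9, 18.85]
[4.65, 2.11, -4.59, 0.04, 337.42, 0.9, 19.37]
[4.58, 1.86, -0.89, 0.04, 337.19, 0.9, 19.28]
```

The thread takes the full load at about 20 mm of lift. A few gentle turns will feel for the stop.

```bash
M='from cell import sensors;s=sensors.get_state();print([round(float(x),2) for x in [*s["wrist_force"],s["moment"][2],s["ee_pos"][2],s["q"][5],s["grip_width"]]])'
python3 -m inch '[{"claw":0,"xyz":[0,0,0],"turn":0.02},{"claw":0,"xyz":[0,0,0],"turn":0}]' >/dev/null; python3 -c "$M"
python3 -m inch '[{"claw":0,"xyz":[0,0,0],"turn":0.02},{"claw":0,"xyz":[0,0,0],"turn":0}]' >/dev/null; python3 -c "$M"
```

```text
[4.82, 2.97, -0.82, -0.01, 337.2, 0.92, 19.57]
[4.84, 3.05, -0.82, 0.04, 337.24, 0.94, 19.76]
```

```bash
M='from cell import sensors;s=sensors.get_state();print([round(float(x),2) for x in [*s["wrist_force"],s["moment"][2],s["ee_pos"][2],s["q"][5],s["grip_width"]]])'
python3 -m inch '[{"claw":0,"xyz":[0,0,0],"turn":0.02},{"claw":0,"xyz":[0,0,0],"turn":0}]' >/dev/null; python3 -c "$M"
python3 -m inch '[{"claw":0,"xyz":[0,0,0],"turn":0.02},{"claw":0,"xyz":[0,0,0],"turn":0}]' >/dev/null; python3 -c "$M"
```

```text
[4.24, 3.21, -0.11, 0.07, 337.24, 0.96, 19.36]
[5.31, 2.44, -0.48, 0.03, 337.23, 0.98, 19.67]
```

It's at the expected end of travel: 2.55 rad turned, lift 20 mm, load on the thread. I'll relieve the side load, open partway and look before backing off.

```bash
python3 -m inch '[{"claw":0,"xyz":[0.0005,0.0002,0],"turn":0},{"claw":0,"xyz":[0,0,0],"turn":0},{"claw":25,"xyz":[0,0,0],"turn":0},{"claw":35,"xyz":[0,0,0],"turn":0},{"claw":60,"xyz":[0,0,0],"turn":0},{"claw":60,"xyz":[0,0,0],"turn":0},{"claw":60,"xyz":[0,0,0],"turn":0},{"claw":60,"xyz":[0,0,0],"turn":0}]'
python3 - <<'E'
from h import *
from cell import viewer
st();im,d=viewer.read_camera("wrist");p=viewer.camera_params("wrist");np.savez("pics/w3.npz",im=im,d=d,**p)
v,u=np.mgrid[150:400,200:440];D=d[150:400,200:440]
X=np.linalg.solve(p["camera_matrix"],np.stack([u*D,v*D,D]).reshape(3,-1));W=(p["R"].T@(X-p["t"][:,None])).T
k=(D.ravel()>0)&(im[150:400,200:440].max(2).ravel()<90)&(np.hypot(W[:,0]-473,W[:,1]-108)<26)
s=W[k&(W[:,2]>175)&(W[:,2]<200)];print(len(s),s.mean(0),np.percentile(s[:,2],[10,50,90]),cv2.minAreaRect(s[:,:2].astype(np.float32)))
cv2.imwrite("pics/w3.png",im)
E
```

```text
time_s: 17.17
ee_pos: [473.2, 108.8, 335.8]
ee_rot: [-0.0, 0.923, 0.385, -0.001]
wrist_force: [-0.2, -0.2, 0.3]
grip_width: 51.0
gripper_force: 0.0
{'time_s': 17.17, 'q': [0.2, 0.32, 1.98, -0.0, 0.84, 0.98], 'ee_pos': [473.2, 108.8, 335.85], 'ee_rot': [-0.0, 0.92, 0.38, -0.0], 'wrist_force': [-0.16, -0.24, 0.28], 'moment': [-0.04, -0.02, 0.02], 'gripper_force': 0.0, 'grip_width': 51.03}
yaw 0.7898873783152411
2643 [480.29031364 111.2469633  188.51042385] [184.02822071 189.44965726 190.65049882] ((482.5415954589844, 105.06939697265625), (41.972904205322266, 32.30704879760742), 46.668025970458984)
```

View pics/w3.png

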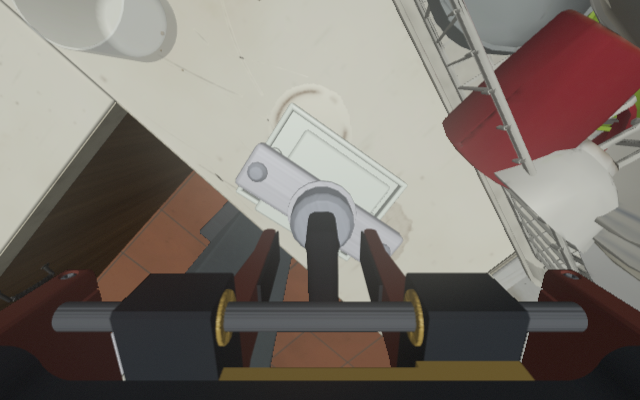

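The knob stands by itself with its top at z ≈ 189.4 (lift about 20 mm). It sits at (323,230), free between the open fingers. I'll retreat straight up.

```bash
python3 -m inch '[{"claw":100,"xyz":[0,0,0],"turn":0},{"claw":100,"xyz":[0,0,0],"turn":0},{"claw":100,"xyz":[0,0,0],"turn":0},{"claw":100,"xyz":[0,0,-0.01],"turn":0},{"claw":100,"xyz":[0,0,-0.02],"turn":0},{"claw":100,"xyz":[0,0,-0.02],"turn":0},{"claw":100,"xyz":[0,0,-0.02],"turn":0},{"claw":100,"xyz":[0,0,-0.02],"turn":0},{"claw":100,"xyz":[0,0,-0.01],"turn":0},{"claw":100,"xyz":[0,0,0],"turn":0},{"claw":100,"xyz":[0,0,0],"turn":0}]'
python3 - <<'E'
from h import *
from cell import viewer
im,d=viewer.read_camera("wrist");p=viewer.camera_params("wrist")
v,u=np.mgrid[100:400,200:440];D=d[100:400,200:440]
X=np.linalg.solve(p["camera_matrix"],np.stack([u*D,v*D,D]).reshape(3,-1));W=(p["R"].T@(X-p["t"][:,None])).T
s=W[(D.ravel()>0)&(np.hypot(W[:,0]-473,W[:,1]-108)<28)&(W[:,2]>160)&(W[:,2]<200)]
z=np.median(s[s[:,2]>np.percentile(s[:,2],50)][:,2]);s=s[abs(s[:,2]-z)<2.5];print(len(s),z,cv2.minAreaRect(s[:,:2].astype(np.float32)))
E
```

```text
time_s: 18.13
ee_pos: [473.5, 108.9, 436.4]
ee_rot: [0.0, 0.923, 0.385, 0.0]
wrist_force: [0.7, -0.1, -1.2]
grip_width: 87.9
gripper_force: 0.0
876 189.1222767361972 ((473.972900390625, 108.15824890136719), (46.80420684814453, 15.028779029846191), 46.7481803894043)
```

```bash
python3 -c "from cell import job;print(job.close_job())"
```

```text
the job is handed in; nothing more can be done
None
```

The tofu press is open: the screw sits on its thread at about 20 mm of lift and stays there released, after 2.53 rad clockwise; I never felt a clear hard stop, though the height and angle match it. The job is handed in at about 18 s, and the gripper never came near the bystanders.

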